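# Return a pottery wheel's stop station to its cradle and test its latching button

### The arm

A 6-joint arm with a two-finger parallel gripper is mounted at the origin on the work surface. World frame = base frame: x ahead of the robot, y to its left, z up, the work surface at z = 0. Lengths are in m, angles in rad, forces in N, time in s.
With the tool pointing down it reaches from about 0.25 to 0.775 m from the base axis. Payload 4 kg.
Tool frame: the origin (TCP) lies between the finger pads, 19 mm behind the fingertips; this is the grasp point; z points along the fingers, y is the line along which they close (so a half turn about z gives the same grasp; the last joint's range is limited). The gripper opens to 94 mm and grips with 3 to 60 N. Pads are 16 mm wide; open, the fingers measure 119 mm over their backs; the gripper's body (75 mm by 177 mm) begins 78 mm behind the grasp point.
Start: joints at [-1.22, 0.087, 1.371, -0, 1.684, -0.103], TCP at [0.241, -0.494, 0.224] pointing down, gripper open.
Joint ranges: [-3.1, 3.1], [-0.76, 2.03], [0.27, 2.55], [-1.08, 4.22], [0.17, 2.65], [-2.57, 2.57]. Speed limits (rad/s): [2.79, 2.79, 3.14, 3.14, 3.14, 3.14].

### API

Orientations are given as [roll, pitch, yaw] about the fixed x, y, z axes, in that order (R = Rz(yaw) Ry(pitch) Rx(roll)).
In Python, from bench import * gives the robot as it stands.
- The arm moves only by the tool carry_out, never from a script. Its argument "commands" is a list of rows, each a list of 6 numbers: the shift along the tool's x, y, z in m, then the turn, a rotation vector about the tool's x, y, z in rad. In form: [[tx, ty, tz, rx, ry, rz], ...]. A call has exactly 5 rows; each row is the pose to reach, as a shift and turn from the pose commanded when the call began, along the tool's axes at that moment; what a row does not reach only later rows make up. A row lasts 1/10 s, in which the tool goes at most 50 mm and 8.59 degrees, less where a joint would pass 70% of its speed; a pose out of reach is approached as far as the arm can. A call with a gripper value outside its range is refused whole. "jaw" is the opening, from 0 (shut) to 1 (fully open), set as the call begins (left out, the last holds). The fingers move at their own pace and stop on an object; the grip force is fixed at half the most. Time passes only in rows, so rows that repeat a pose let the fingers close, or fill a call up. It gives the time, the measured TCP pose, the force, the opening and the grip force at its end, in the units of the state.
- get_obs(): the state, without advancing time (a new reading comes with each control period).
- snapshot(name): name is "scene" or "top"; returns a dict with "img" (384x512x3 uint8, red, green, blue), "range_z" (384x512 float32, m along the optical axis (not along the pixel's ray), 0 where there is no reading), "fx", "fy", "cx", "cy" (pixels), "distortion" ([k1, k2, p1, p2, k3] as OpenCV has them; the pictures are not rectified), "R" (3x3) and "t" (3): a world point X has camera coordinates R X + t. Camera axes: x right, y down, z forward; pixel columns grow to the right and rows downward; lengths in m; the calibration is good to about 2 mm. A picture is of the moment at which its call begins.
- close_job(): hands the job in; it is judged then, once.
The state is a dict: "time": time; "joint_positions": joint angles; "qvel": joint speeds; "joint_torque": joint torques, N m; "tool_pos": TCP position; "ee_rot": TCP orientation; "wrist_force": force on the tool from outside, world axes, zero at the start; "wrist_torque": the same for the moment, N m; "width": finger opening in m; "finger_force": force on a finger pad.
Only numpy, scipy, OpenCV 4.12 (cv2) and the standard library are available. Lean on these libraries where they do the work, as an engineer would, in place of code of your own. Each camera call takes 0.05 s, during which the arm holds its last target. There are 200 camera calls.

### The job

The potter's wheel's loose stop station, the grey box with the mushroom button, was left on the bench: carry it by its box, not by its button, and set it down gently in its bracketed cradle, flat on the cradle plate. Then test it there: push the mushroom button down until it latches, let go so that it is seen to stay down by itself, then take the button's head and turn it clockwise (seen from above) until it clicks free, and let go so that it springs up again. Leave the other things on the bench where they are.

Things in the scene. Friction and masses are not known exactly. Their poses are not given: they have to be found in the camera images.
- stop_station: Loose stop station, 0.6 kg: grey box 110 (x) by 62 (y) by 50 mm high; on its top centre a dark collar (38 mm diameter, 12 mm high) and above it a round black mushroom button; 98 mm high in all with the button up. Origin: centre of its underside; x along the long side, z up. Grip it across its 62 mm width, mid-length. It may stand either way round in the cradle.
- button_top (a point): Centre of the top of the mushroom head, on the station's vertical axis: 98 mm above the station's underside when up, about 90 mm when latched. The head is 40 mm in diameter; its upright rim runs from 4 to 19 mm below this point; below it is free space down to the box top (20 mm when latched).
- stop_button (a joint): How far the button is pressed, in m: 0 up, 0.010 hard down. It is sprung, takes about 5 N, latches when pushed past 0.008 and then rests at about 0.008.
- stop_head (a joint): Clockwise turn of the button's head seen from above, in rad: 0 at rest, at most 1.3. It turns against a light spring; a latched button comes free at about 0.7 and rises as soon as it is let go; the head then springs back to 0.
- cradle: Fixed aluminium cradle: a plate 150 (x) by 100 (y) by 6 mm with four L-shaped corner brackets rising 16 mm above the plate. Inside the brackets it is 120 by 72 mm; between brackets each long side is open for 84 mm and each short side for 36 mm. Origin: centre of its underside; x along the long side.
- cradle_seat (a point): Centre of the top of the cradle's plate, where the centre of the station's underside belongs; axes as the cradle's.
- plaster_bat: Bystander: round white plaster bat, 120 mm in diameter, 26 mm high, lying flat. Origin: centre of its underside.
- slip_bowl: Bystander: small white bowl, 90 mm in diameter, 50 mm high. Origin: centre of its underside.
- glaze_jar: Bystander: white jar with a lid, 64 mm in diameter, 80 mm high. Origin: centre of its underside.
Mind the look-alikes: they are no part of the job. Leave any orange, red or turquoise look-alike of the cradle alone.

How it is judged:
On the way, in this order (a step that is already met when the one before it is completed fails the run):
1. the station stands flat in its cradle with its button up (horizontal distance between stop_station and cradle_seat below 0.012 m and z of stop_station in the frame of cradle_seat below 0.003 m and angle between stop_station's own z axis and vertical below 0.05 rad and value of joint stop_button below 0.003 m), for 0.2 s.
2. in the cradle, the button is latched down by itself, with the robot touching nothing of the station (horizontal distance between stop_station and cradle_seat below 0.012 m and z of stop_station in the frame of cradle_seat below 0.003 m and angle between stop_station's own z axis and vertical below 0.05 rad and contact force between each of the fingers, the arm and stop_station below 0.2 N and value of joint stop_button above 0.006 m), for 0.2 s.
3. in the cradle, the button's head has been turned clockwise past the latch (horizontal distance between stop_station and cradle_seat below 0.012 m and z of stop_station in the frame of cradle_seat below 0.003 m and angle between stop_station's own z axis and vertical below 0.05 rad and value of joint stop_head above 0.45 rad).
At the end, for the whole second after the job is handed in: The station is at rest and flat in its cradle (centre within 12 mm of the seat's, underside within 3 mm of the plate, tilt under 0.05 rad), and its button is up again (pressed less than 2 mm) (horizontal distance between stop_station and cradle_seat below 0.012 m and z of stop_station in the frame of cradle_seat below 0.003 m and angle between stop_station's own z axis and vertical below 0.05 rad and value of joint stop_button below 0.002 m and linear speed of stop_station below 0.02 m/s); the robot touches nothing.
It fails at once if the station is lifted by its button (off the bench with the TCP more than 66 mm above its underside) (height (world z) of stop_station above 0.03 m and z of the grasp point in the frame of stop_station above 0.066 m).
It fails at once if the station is dropped into the cradle (faster than 0.6 m/s within 30 mm of its place) (distance between stop_station and cradle_seat below 0.03 m and linear speed of stop_station above 0.6 m/s).
It fails at once if the bat, bowl or jar is moved by more than 30 mm (distance of any of plaster_bat, slip_bowl, glaze_jar from where it was at the start of the episode above 0.03 m).
It also fails if it takes over 61 s, if anything falls off the work surface, if the arm or the gripper's body presses on something with over 40 N, if the wrist force passes 120 N, or if a joint passes its speed limit or range.

## Working session

There is one attempt and no reset: what is moved stays moved. The work goes in short steps, Python scripts to look and compute and a tool call to move; the robot and the scene stay as the last step left them, time stands still between calls to the robot, and variables do not carry over. Pictures are saved under pics/ and viewed, at most 10 in all, crops included, and the job is handed in when it is done.

Besides the shell and the picture viewer there is one more tool, called after "Request:" as a command line: name --pt "numbers of a row" for each row, then --argument value for the rest. carry_out: Moves the arm, as the interface text tells. Its arguments: {"type":"object","properties":{"commands":{"type":"array","items":{"type":"array","items":{"type":"number"}}},"jaw":{"type":"number"}},"required":["commands"]}

```bash
mkdir -p pics; python3 - <<'E'
from bench import *
import cv2, numpy as np, pickle
o=get_obs(); print({k:np.round(v,3) for k,v in o.items()})
for n in("scene","top"):
    s=snapshot(n); pickle.dump(s,open(n+'.pkl','wb')); cv2.imwrite(f'pics/{n}.png',s['img'][:,:,::-1])
    print(n,s['fx'],s['cx'],s['cy'],s['distortion'],np.round(-s['R'].T@s['t'],3),np.round(s['R'],3).tolist())
E
```

```text
{'time': np.float64(0.0), 'joint_positions': array([-1.22 ,  0.088,  1.372,  0.   ,  1.684, -0.103]), 'qvel': array([ 0.   , -0.001, -0.001,  0.   , -0.   , -0.   ]), 'joint_torque': array([-1.0000e-03, -3.4018e+01, -3.0243e+01,  7.2000e-02,  3.3000e-02,
       -0.0000e+00]), 'tool_pos': array([ 0.241, -0.494,  0.223]), 'ee_rot': array([-3.139, -0.   ,  0.454]), 'wrist_force': array([ 0.807, -0.925,  0.748]), 'wrist_torque': array([-0.011,  0.023,  0.002]), 'finger_force': np.float64(0.0), 'width': np.float64(0.094)}
scene 363.38424653723257 254.82111233064407 188.8421850279137 [-0.11571749  0.          0.          0.          0.        ] [0.846 0.395 0.893] [[-0.825, 0.566, 0.01], [0.462, 0.683, -0.566], [-0.327, -0.462, -0.825]]
top 361.7162005252381 255.83965206915687 194.75186318910758 [-0.09588191  0.          0.          0.          0.        ] [ 0.341 -0.031  0.885] [[-0.148, -0.989, 0.0], [-0.967, 0.145, -0.212], [0.209, -0.032, -0.977]]
```

View pics/top.png

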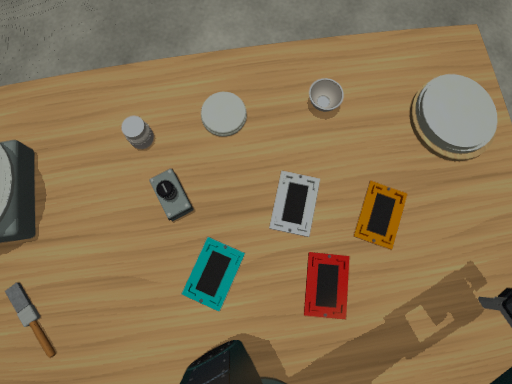

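View pics/scene.png

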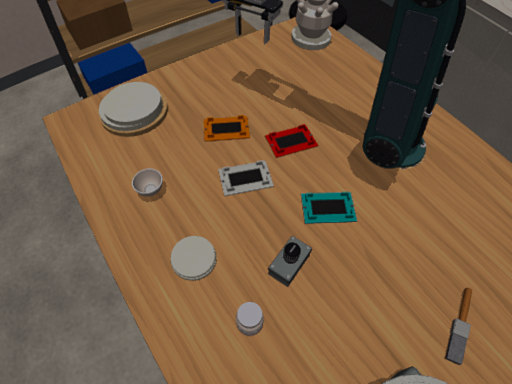

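Top view: the grey station with its black button is at about (171,194). There are four cradle-like frames: aluminium/white (295,204), turquoise (213,273), orange (381,214) and red (327,285). Only the one at (295,204) is bare aluminium, so it fits the description. I'll confirm it in a crop and measure.

```bash
cat > h.py <<'E'
import cv2, numpy as np
def world(s,uv,z):
    """cast pixels (N,2) onto the plane at height z"""
    K=np.array([[s['fx'],0,s['cx']],[0,s['fy'],s['cy']],[0,0,1]])
    p=cv2.undistortPoints(np.float64(uv).reshape(-1,1,2),K,np.array(s['distortion']))[:,0]
    d=np.c_[p,np.ones(len(p))]@s['R']; c=-s['R'].T@s['t']
    return c+d*((z-c[2])/d[:,2])[:,None]
def pts(s):
    """world point of every pixel from the range image"""
    K=np.array([[s['fx'],0,s['cx']],[0,s['fy'],s['cy']],[0,0,1]])
    v,u=np.mgrid[:384,:512]
    p=cv2.undistortPoints(np.float64(np.c_[u.ravel(),v.ravel()]).reshape(-1,1,2),K,np.array(s['distortion']))[:,0]
    P=(np.c_[p,np.ones(len(p))]*s['range_z'].reshape(-1,1)-s['t'])@s['R']
    P[s['range_z'].ravel()==0]=np.nan
    return P.reshape(384,512,3)
def rect(p):
    (c,wh,a)=cv2.minAreaRect(np.float32(p[:,:2])); b=cv2.boxPoints((c,wh,a))
    e=[b[1]-b[0],b[2]-b[1]]; l=max(e,key=np.linalg.norm)
    return np.round(c,4),np.round(wh,4),round(float(np.arctan2(l[1],l[0])%np.pi),3)
E
python3 - <<'E'
from h import *; import pickle
for n,sb,cb in(("top",(140,155,205,235),(262,160,328,246)),("scene",(255,225,325,295),(210,152,282,204))):
    s=pickle.load(open(n+'.pkl','rb')); P=pts(s); im=s['img'].astype(int)
    def box(m,b):
        k=np.zeros_like(m); k[b[1]:b[3],b[0]:b[2]]=1; return m&k
    spread=im.max(2)-im.min(2)
    for nm,b,lo,hi in(("boxtop",sb,.042,.058),("button",sb,.085,.11)):
        m=box((P[...,2]>lo)&(P[...,2]<hi),b); q=P[m]; print(n,nm,m.sum(),np.round(np.median(q,0),4),rect(q))
    for z,nm,b,m in((.05,"station col",sb,(spread<30)),(.006,"cradle col",cb,(spread<45)&(im.min(2)>90))):
        m=box(m,b).astype(np.uint8)
        c=max(cv2.findContours(m,0,2)[0],key=cv2.contourArea); print(n,nm,cv2.contourArea(c),rect(world(s,c[:,0],z)))
    c=[np.median(P[cb[1]:cb[3],cb[0]:cb[2],2])];print('cradle z',c)
    print('bench z',np.nanmedian(P[300:340,100:160,2]) if n=='top' else '')
a=pickle.load(open('top.pkl','rb'))['img'][150:320,140:420,::-1]
cv2.imwrite('pics/crop1.png',cv2.resize(a,None,fx=2.85,fy=2.85,interpolation=2))
E
```

```text
top boxtop 876 [0.5398 0.1386 0.0512] (array([0.5557, 0.1445]), array([0.111 , 0.0631]), 0.359)
top button 278 [0.554  0.1433 0.0985] (array([0.5557, 0.1456]), array([0.0426, 0.0404]), 0.967)
top station col 1215.0 (array([0.5506, 0.1418]), array([0.1184, 0.0637]), 0.355)
top cradle col 2349.5 (array([ 0.4946, -0.1513]), array([0.1012, 0.1516]), 2.778)
cradle z [np.float64(nan)]
bench z 0.0015043004319932518
scene boxtop 736 [0.5737 0.1522 0.0496] (array([0.556 , 0.1429]), array([0.1108, 0.0632]), 0.356)
scene button 239 [0.5577 0.145  0.0964] (array([0.5555, 0.1436]), array([0.0414, 0.0407]), 0.506)
scene station col 1119.0 (array([0.5614, 0.1483]), array([0.1224, 0.0656]), 0.354)
scene cradle col 1274.5 (array([ 0.494 , -0.1549]), array([0.1046, 0.1508]), 2.776)
cradle z [np.float64(nan)]
bench z
```

View pics/crop1.png

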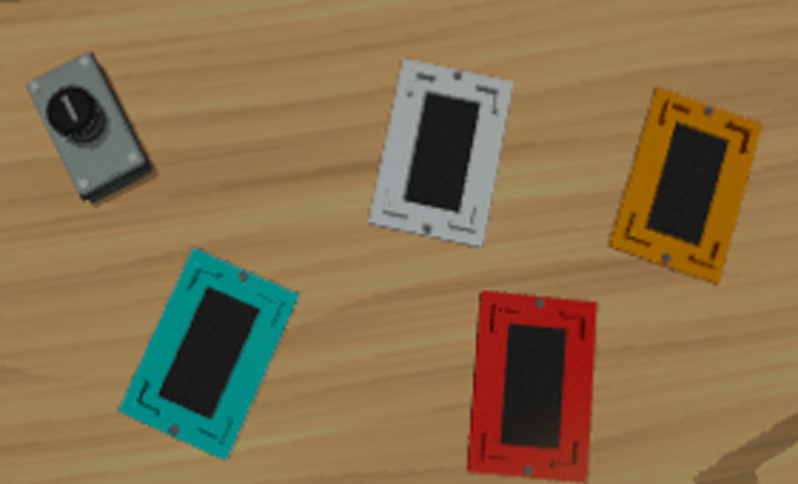

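The crop confirms that the frame at about (295,204) in the top view is the bare aluminium cradle. The other three are painted turquoise, orange and red. The station is at about (0.556, 0.144), yaw 0.357. I'll travel above it now.

Request:
carry_out --pt "0.015 -0.012 0 0 0 0" --pt "0.045 -0.035 0.003 0 0 0" --pt "0.08 -0.062 0.006 0 0 0" --pt "0.115 -0.089 0.008 0 0 0" --pt "0.15 -0.116 0.01 0 0 0" --jaw 1

```text
time: 0.6
tool_pos: [0.3255, -0.3215, 0.2139]
ee_rot: [-3.141, -0.001, 0.454]
wrist_force: [0.4, 0.5, -0.1]
width: 0.094
finger_force: 0.0
```

Request:
carry_out --pt "0.035 -0.027 0 0 0 0" --pt "0.07 -0.054 0 0 0 0" --pt "0.105 -0.081 0 0 0 0" --pt "0.14 -0.108 0 0 0 0" --pt "0.175 -0.135 0 0 0 0"

```text
time: 1.1
tool_pos: [0.4231, -0.1233, 0.2142]
ee_rot: [-3.141, -0.0, 0.454]
wrist_force: [0.4, 0.4, -0.4]
width: 0.094
finger_force: 0.0
```

Request:
carry_out --pt "0.035 -0.027 0 0 0 0" --pt "0.07 -0.054 0 0 0 0" --pt "0.105 -0.081 0 0 0 0" --pt "0.14 -0.108 0 0 0 0" --pt "0.17 -0.132 0 0 0 0"

```text
time: 1.6
tool_pos: [0.5176, 0.0701, 0.2141]
ee_rot: [-3.141, 0.0, 0.456]
wrist_force: [0.5, 0.1, -0.3]
width: 0.0941
finger_force: 0.0
```

Request:
carry_out --pt "0.025 -0.019 0 0 0 0.03" --pt "0.045 -0.035 0 0 0 0.06" --pt "0.06 -0.046 0 0 0 0.09" --pt "0.067 -0.052 0 0 0 0.097" --pt "0.067 -0.052 0 0 0 0.097"

```text
time: 2.1
tool_pos: [0.5549, 0.1443, 0.2139]
ee_rot: [-3.141, 0.001, 0.359]
wrist_force: [-0.5, -0.5, 1.0]
width: 0.0941
finger_force: 0.0
```

```bash
cat >> h.py <<'E'
from scipy.spatial.transform import Rotation as Ro
def rel(o,*targets):
    """tool-axis shifts and turns from waypoint to waypoint (x,y,z,yaw; tool down)"""
    p=np.array(o['tool_pos']); R=Ro.from_euler('xyz',o['ee_rot'])
    for t in targets:
        R2=Ro.from_euler('xyz',[np.pi,0,t[3]])
        print(np.round(R.inv().apply(np.array(t[:3])-p),4),np.round((R.inv()*R2).as_rotvec(),4)); p,R=np.array(t[:3]),R2
E
python3 - <<'E'
from h import *; import pickle
from bench import *
for n,cb in(("top",(262,160,328,246)),("scene",(210,152,282,204))):
    s=pickle.load(open(n+'.pkl','rb')); im=s['img'].astype(int)
    m=np.zeros((384,512),np.uint8); b=cb; m[b[1]:b[3],b[0]:b[2]]=(im.max(2)<60)[b[1]:b[3],b[0]:b[2]]
    c=max(cv2.findContours(m,0,2)[0],key=cv2.contourArea); print(n,'pad',rect(world(s,c[:,0],.006)))
o=get_obs(); print({k:np.round(o[k],4) for k in('time','tool_pos','ee_rot','wrist_force','joint_positions')})
rel(o,(.5557,.1438,.2,.357),(.5557,.1438,.032,.357))
E
```

```text
top pad (array([ 0.4944, -0.1519]), array([0.0474, 0.0971]), 2.775)
scene pad (array([ 0.494 , -0.1546]), array([0.0455, 0.0967]), 2.774)
{'time': np.float64(2.1), 'tool_pos': array([0.5549, 0.1443, 0.2139]), 'ee_rot': array([-3.1412e+00,  1.0000e-03,  3.5920e-01]), 'wrist_force': array([-0.4804, -0.5282,  1.0322]), 'joint_positions': array([1.5550e-01, 1.4220e-01, 1.3307e+00, 1.0000e-04, 1.6698e+00,
       1.3671e+00])}
[0.0006 0.0008 0.0139] [-0.0003  0.001   0.0022]
[-0.    -0.     0.168] [0. 0. 0.]
```

Request:
carry_out --pt "0.001 0.001 0.015 0 0 0" --pt "0.001 0.001 0.04 0 0 0" --pt "0.001 0.001 0.07 0 0 0" --pt "0.001 0.001 0.09 0 0 0.002" --pt "0.001 0.001 0.11 0 0 0.002"

```text
time: 2.6
tool_pos: [0.5555, 0.141, 0.1019]
ee_rot: [-3.142, 0.002, 0.353]
wrist_force: [0.7, 0.1, -0.0]
width: 0.0941
finger_force: 0.0
```

Request:
carry_out --pt "0 0 0.02 0 0 0" --pt "0 0 0.04 0 0 0" --pt "0 0 0.055 0 0 0" --pt "0 0 0.065 0 0 0" --pt "0 0 0.07 0 0 0"

```text
time: 3.1
tool_pos: [0.5561, 0.1418, 0.0329]
ee_rot: [-3.141, 0.002, 0.354]
wrist_force: [-0.0, -0.5, 0.0]
width: 0.0937
finger_force: 0.0
```

Request:
carry_out --pt "0 0 0 0 0 0" --pt "0 0 0 0 0 0" --pt "0 0 0 0 0 0" --pt "0 0 0 0 0 0" --pt "0 0 0 0 0 0" --jaw 0.5

```text
time: 3.6
tool_pos: [0.5573, 0.1427, 0.0351]
ee_rot: [3.142, -0.001, 0.355]
wrist_force: [0.8, 1.4, 1.3]
width: 0.062
finger_force: 30.0
```

Request:
carry_out --pt "0 0 -0.006 0 0 0" --pt "0 0 -0.018 0 0 0" --pt "0 0 -0.034 0 0 0" --pt "0 0 -0.05 0 0 0" --pt "0 0 -0.06 0 0 0"

```text
time: 4.1
tool_pos: [0.5571, 0.1424, 0.0957]
ee_rot: [3.141, -0.001, 0.355]
wrist_force: [1.0, 0.3, -4.9]
width: 0.0617
finger_force: 30.0
```

Request:
carry_out --pt "-0.008 0.013 0 0 0 0" --pt "-0.024 0.038 0 0 0 0" --pt "-0.042 0.067 0 0 0 0" --pt "-0.06 0.095 0 0 0 0" --pt "-0.078 0.123 0 0 0 0"

```text
time: 4.6
tool_pos: [0.5248, -0.002, 0.0932]
ee_rot: [-3.141, 0.002, 0.355]
wrist_force: [0.6, -0.8, -6.0]
width: 0.0617
finger_force: 30.0
```

Request:
carry_out --pt "-0.018 0.028 0 0 0 0" --pt "-0.036 0.056 0 0 0 0" --pt "-0.053 0.085 0 0 0 0" --pt "-0.07 0.11 0 0 0 0" --pt "-0.084 0.133 0 0 0 0"

```text
time: 5.1
tool_pos: [0.4918, -0.1559, 0.0932]
ee_rot: [-3.141, 0.002, 0.354]
wrist_force: [-0.1, -0.5, -5.9]
width: 0.0616
finger_force: 30.0
```

Request:
carry_out --pt "0 0 0 0 0 0.14" --pt "0 0 0 0 0 0.28" --pt "0 0 0 0 0 0.42" --pt "0 0 0 0 0 0.56" --pt "0 0 0 0 0 0.7"

```text
time: 5.6
tool_pos: [0.4923, -0.1545, 0.0931]
ee_rot: [3.141, 0.003, -0.352]
wrist_force: [0.2, -0.2, -5.2]
width: 0.0618
finger_force: 30.0
```

Request:
carry_out --pt "0 0 0 0 0 0.02" --pt "0 0 0 0 0 0.02" --pt "0 0 0 0 0 0.02" --pt "0 0 0 0 0 0.02" --pt "0 0 0 0 0 0.02"

```text
time: 6.1
tool_pos: [0.4938, -0.154, 0.0943]
ee_rot: [3.141, -0.0, -0.364]
wrist_force: [-0.8, -0.5, -5.1]
width: 0.0621
finger_force: 30.0
```

```bash
cat > m.py <<'E'
from h import *; from bench import *; import sys
o=get_obs(); print({k:np.round(o[k],4) for k in('time','tool_pos','ee_rot','wrist_force','joint_positions','width')})
h0=float(sys.argv[1]) if len(sys.argv)>1 else 0  # station underside height
T=np.array(o['tool_pos'])
for n in("top","scene"):
    s=snapshot(n); cv2.imwrite(f'pics/{n}{o["time"]:.1f}.png',s['img'][:,:,::-1]); P=pts(s)
    near=np.hypot(P[...,0]-T[0],P[...,1]-T[1])<.09
    g=s['img'].astype(int); neutral=(g.max(2)-g.min(2)<35)
    m=near&(abs(P[...,2]-h0-.05)<.006)&neutral; 
    if m.sum()>20: print(n,'boxtop',m.sum(),rect(P[m]),np.round(np.median(P[m][:,2]),4))
rel(o,(.4942,-.1533,T[2],-.3666))
E
python3 m.py .06
```

```text
{'time': np.float64(6.1), 'tool_pos': array([ 0.4938, -0.154 ,  0.0943]), 'ee_rot': array([ 3.1415, -0.    , -0.3644]), 'wrist_force': array([-0.8202, -0.4844, -5.118 ]), 'joint_positions': array([-4.1180e-01,  7.7900e-02,  1.6426e+00, -1.0000e-04,  1.4210e+00,
        1.5234e+00]), 'width': np.float64(0.0621)}
top boxtop 567 (array([ 0.4684, -0.1398]), array([0.062, 0.059]), 1.192) 0.1098
scene boxtop 243 (array([ 0.507, -0.138]), array([0.0594, 0.12  ]), 2.283) 0.1095
[ 0.0001 -0.0008 -0.    ] [ 0.0001 -0.      0.0022]
```

Request:
carry_out --pt "0.001 -0.001 0.006 0 0 0.002" --pt "0.001 -0.001 0.015 0 0 0.002" --pt "0.001 -0.001 0.023 0 0 0.002" --pt "0.001 -0.001 0.028 0 0 0.002" --pt "0.001 -0.001 0.032 0 0 0.002"

```text
time: 6.7
tool_pos: [0.4946, -0.1532, 0.0611]
ee_rot: [3.142, 0.002, -0.367]
wrist_force: [-0.1, 0.1, -5.1]
width: 0.0616
finger_force: 30.0
```

Request:
carry_out --pt "0 0 0.002 0 0 0" --pt "0 0 0.005 0 0 0" --pt "0 0 0.008 0 0 0" --pt "0 0 0.011 0 0 0" --pt "0 0 0.013 0 0 0"

```text
time: 7.2
tool_pos: [0.4951, -0.1534, 0.0491]
ee_rot: [3.142, -0.0, -0.367]
wrist_force: [-0.1, 0.2, -6.7]
width: 0.0615
finger_force: 30.0
```

Request:
carry_out --pt "0 0 0.002 0 0 0" --pt "0 0 0.004 0 0 0" --pt "0 0 0.005 0 0 0" --pt "0 0 0.006 0 0 0" --pt "0 0 0.006 0 0 0"

```text
time: 7.7
tool_pos: [0.4951, -0.1533, 0.0432]
ee_rot: [3.141, 0.0, -0.367]
wrist_force: [-0.2, -0.3, -5.7]
width: 0.062
finger_force: 30.0
```

Request:
carry_out --pt "0 0 0.0005 0 0 0" --pt "0 0 0.001 0 0 0" --pt "0 0 0.0015 0 0 0" --pt "0 0 0.002 0 0 0" --pt "0 0 0.002 0 0 0"

```text
time: 8.2
tool_pos: [0.4951, -0.1533, 0.0412]
ee_rot: [3.142, 0.0, -0.367]
wrist_force: [-0.4, 0.0, -5.5]
width: 0.0618
finger_force: 30.0
```

Not in contact yet; I'll lower the last bit slowly.

Request:
carry_out --pt "0 0 0.0005 0 0 0" --pt "0 0 0.001 0 0 0" --pt "0 0 0.001 0 0 0" --pt "0 0 0.0015 0 0 0" --pt "0 0 0.0015 0 0 0"

```text
time: 8.7
tool_pos: [0.4952, -0.1534, 0.041]
ee_rot: [3.141, -0.0, -0.367]
wrist_force: [-5.2, 1.4, 4.2]
width: 0.0615
finger_force: 30.0
```

Contact with the plate: the force went from -5.5 to +4 N. I'll open, back straight off, and look.

Request:
carry_out --pt "0 0 0 0 0 0" --pt "0 0 0 0 0 0" --pt "0 0 0 0 0 0" --pt "0 0 0 0 0 0" --pt "0 0 0 0 0 0" --jaw 1

```text
time: 9.2
tool_pos: [0.4953, -0.1534, 0.0398]
ee_rot: [3.141, -0.0, -0.367]
wrist_force: [-0.4, -0.8, 0.0]
width: 0.0937
finger_force: 0.0
```

Request:
carry_out --pt "0 0 -0.01 0 0 0" --pt "0 0 -0.03 0 0 0" --pt "0 0 -0.06 0 0 0" --pt "0 0 -0.09 0 0 0" --pt "0 0 -0.12 0 0 0"

```text
time: 9.7
tool_pos: [0.4951, -0.1534, 0.1617]
ee_rot: [3.142, -0.001, -0.367]
wrist_force: [0.7, 0.1, -0.3]
width: 0.0942
finger_force: 0.0
```

```bash
cat > m2.py <<'E'
from h import *; from bench import *
o=get_obs(); print({k:np.round(o[k],4) for k in('time','tool_pos','ee_rot','wrist_force','joint_positions')})
ims=[]
for n in("top","scene"):
    s=snapshot(n); P=pts(s)
    near=np.hypot(P[...,0]-.4942,P[...,1]+.1533)<.075
    g=s['img'].astype(int); m=near&(abs(P[...,2]-.056)<.005)&(g.max(2)-g.min(2)<35)
    if m.sum()>20: print(n,'boxtop',m.sum(),rect(P[m]),np.round(np.percentile(P[m][:,2],[5,50,95]),4))
    m=near&(P[...,2]>.08)&(P[...,2]<.112)&(g.max(2)<70)
    if m.sum()>20: print(n,'button',m.sum(),rect(P[m]),'z',np.round(np.median(P[m][:,2]),4))
    X=s['R']@[.4942,-.1533,.05]+s['t']; u,v=int(s['fx']*X[0]/X[2]+s['cx']),int(s['fy']*X[1]/X[2]+s['cy'])
    ims.append(cv2.resize(s['img'][max(v-50,0):v+50,u-50:u+50,::-1],(390,390),interpolation=2))
cv2.imwrite(f'pics/two{o["time"]:.1f}.png',np.hstack(ims)); print(o['time'])
E
python3 m2.py; ls pics
```

```text
{'time': np.float64(9.7), 'tool_pos': array([ 0.4951, -0.1534,  0.1617]), 'ee_rot': array([ 3.1415e+00, -9.0000e-04, -3.6720e-01]), 'wrist_force': array([ 0.6582,  0.0603, -0.262 ]), 'joint_positions': array([-0.4097,  0.037 ,  1.5478, -0.    ,  1.5558,  1.5283])}
top boxtop 618 (array([ 0.4858, -0.1459]), array([0.0611, 0.0937]), 2.758) [0.0539 0.0565 0.059 ]
top button 230 (array([ 0.4897, -0.1474]), array([0.0405, 0.0334]), 1.238) z 0.1035
scene boxtop 500 (array([ 0.4936, -0.1506]), array([0.0623, 0.1106]), 2.764) [0.0532 0.0566 0.0592]
scene button 102 (array([ 0.4957, -0.148 ]), array([0.0344, 0.0367]), 2.524) z 0.1007
9.7
crop1.png
scene.png
scene6.1.png
top.png
top6.1.png
two9.7.png
```

View pics/two9.7.png

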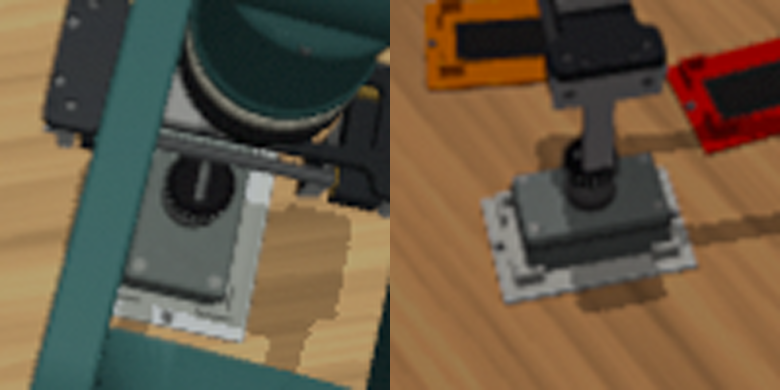

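Left half: the grey box sits squarely on the aluminium plate, with the button at about (200,190) up. Right half: the box stands inside the brackets, around (590,210). It is flat (box top at 56.5 mm). Next I close the jaws and press.

Request:
carry_out --pt "-0.001 0 0 0 0 0" --pt "-0.001 0 0 0 0 0" --pt "-0.001 0 0 0 0 0" --pt "-0.001 0 0 0 0 0" --pt "-0.001 0 0 0 0 0" --jaw 0

```text
time: 10.3
tool_pos: [0.4938, -0.1528, 0.1588]
ee_rot: [3.142, 0.002, -0.367]
wrist_force: [-0.7, 0.3, -0.3]
width: 0.0577
finger_force: 0.0
```

Request:
carry_out --pt "0 0 0.006 0 0 0" --pt "0 0 0.015 0 0 0" --pt "0 0 0.023 0 0 0" --pt "0 0 0.03 0 0 0" --pt "0 0 0.034 0 0 0"

```text
time: 10.8
tool_pos: [0.4936, -0.1528, 0.1244]
ee_rot: [3.142, 0.002, -0.367]
wrist_force: [-0.0, -0.5, 0.1]
width: 0.0172
finger_force: 0.0
```

Request:
carry_out --pt "0 0 0.002 0 0 0" --pt "0 0 0.004 0 0 0" --pt "0 0 0.006 0 0 0" --pt "0 0 0.008 0 0 0" --pt "0 0 0.008 0 0 0"

```text
time: 11.3
tool_pos: [0.4946, -0.1532, 0.1182]
ee_rot: [3.141, -0.001, -0.367]
wrist_force: [-0.7, -1.1, 3.9]
width: 0.0003
finger_force: 1.6
```

Request:
carry_out --pt "0 0 0.001 0 0 0" --pt "0 0 0.002 0 0 0" --pt "0 0 0.003 0 0 0" --pt "0 0 0.004 0 0 0" --pt "0 0 0.004 0 0 0"

```text
time: 11.8
tool_pos: [0.4946, -0.1532, 0.1139]
ee_rot: [3.141, -0.001, -0.367]
wrist_force: [0.7, 0.1, 3.7]
width: 0.0004
finger_force: 2.1
```

Request:
carry_out --pt "0 0 0.0005 0 0 0" --pt "0 0 0.001 0 0 0" --pt "0 0 0.001 0 0 0" --pt "0 0 0.0015 0 0 0" --pt "0 0 0.0015 0 0 0"

```text
time: 12.3
tool_pos: [0.4945, -0.1532, 0.1128]
ee_rot: [3.141, -0.001, -0.367]
wrist_force: [0.5, -0.1, 6.2]
width: 0.0005
finger_force: 3.0
```

Request:
carry_out --pt "0 0 0.0005 0 0 0" --pt "0 0 0.001 0 0 0" --pt "0 0 0.001 0 0 0" --pt "0 0 0.0015 0 0 0" --pt "0 0 0.0015 0 0 0"

```text
time: 12.8
tool_pos: [0.4947, -0.1532, 0.1127]
ee_rot: [3.141, -0.002, -0.367]
wrist_force: [-2.2, 0.0, 10.7]
width: 0.0001
finger_force: 5.5
```

Hard stop reached (10.7 N). I'll lift off, hold clear, open and pre-turn counter-clockwise, then measure the button height.

Request:
carry_out --pt "0 0 -0.005 0 0 0" --pt "0 0 -0.015 0 0 0" --pt "0 0 -0.03 0 0 0" --pt "0 0 -0.045 0 0 0" --pt "0 0 -0.06 0 0 0"

```text
time: 13.3
tool_pos: [0.4937, -0.1527, 0.1711]
ee_rot: [-3.142, 0.002, -0.367]
wrist_force: [0.5, -0.8, 0.2]
width: 0.0008
finger_force: 0.0
```

Request:
carry_out --pt "0 0 0 0 0 -0.12" --pt "0 0 0 0 0 -0.24" --pt "0 0 0 0 0 -0.36" --pt "0 0 0 0 0 -0.48" --pt "0 0 0 0 0 -0.6" --jaw 0.8

```text
time: 13.8
tool_pos: [0.4941, -0.1529, 0.1712]
ee_rot: [-3.141, 0.0, 0.238]
wrist_force: [-0.4, -0.4, -0.2]
width: 0.0372
finger_force: 0.0
```

```bash
python3 m2.py
```

```text
{'time': np.float64(13.8), 'tool_pos': array([ 0.4941, -0.1529,  0.1712]), 'ee_rot': array([-3.1414e+00,  3.0000e-04,  2.3780e-01]), 'wrist_force': array([-0.4253, -0.4375, -0.1652]), 'joint_positions': array([-4.0980e-01,  3.1100e-02,  1.5350e+00, -1.0000e-04,  1.5759e+00,
        9.2320e-01])}
top boxtop 510 (array([ 0.4792, -0.1432]), array([0.0607, 0.0788]), 2.769) [0.0538 0.0566 0.0591]
top button 84 (array([ 0.481 , -0.1482]), array([0.0385, 0.0157]), 1.56) z 0.0946
scene boxtop 496 (array([ 0.4937, -0.1505]), array([0.0619, 0.1102]), 2.765) [0.0531 0.0565 0.0592]
scene button 160 (array([ 0.4949, -0.1494]), array([0.0387, 0.0369]), 0.972) z 0.0956
13.8
```

The button reads about 95 mm against 102 mm before, so it is latched and free of the robot. Next I descend around the head.

Request:
carry_out --pt "0 0 0.006 0 0 0" --pt "0 0 0.018 0 0 0" --pt "0 0 0.032 0 0 0" --pt "0 0 0.042 0 0 0" --pt "0 0 0.047 0 0 0"

```text
time: 14.4
tool_pos: [0.4931, -0.1525, 0.1213]
ee_rot: [-3.139, 0.003, 0.232]
wrist_force: [-0.4, 0.6, 0.7]
width: 0.0752
finger_force: 0.0
```

Request:
carry_out --pt "0 0 0.01 0 0 0" --pt "0 0 0.02 0 0 0" --pt "0 0 0.03 0 0 0" --pt "0 0 0.037 0 0 0" --pt "0 0 0.04 0 0 0"

```text
time: 14.9
tool_pos: [0.4937, -0.1528, 0.0826]
ee_rot: [-3.141, 0.001, 0.233]
wrist_force: [-0.1, -0.1, 0.6]
width: 0.0752
finger_force: 0.0
```

Request:
carry_out --pt "0 0 0 0 0 0" --pt "0 0 0 0 0 0" --pt "0 0 0 0 0 0" --pt "0 0 0 0 0 0" --pt "0 0 0 0 0 0" --jaw 0.3

```text
time: 15.4
tool_pos: [0.4942, -0.1525, 0.0842]
ee_rot: [-3.141, -0.0, 0.233]
wrist_force: [-2.5, 3.2, 2.3]
width: 0.0385
finger_force: 29.2
```

Request:
carry_out --pt "0 0 0 0 0 0.05" --pt "0 0 0 0 0 0.15" --pt "0 0 0 0 0 0.25" --pt "0 0 0 0 0 0.35" --pt "0 0 0 0 0 0.45"

```text
time: 15.9
tool_pos: [0.4943, -0.1529, 0.0843]
ee_rot: [3.142, -0.0, -0.221]
wrist_force: [0.2, 0.5, 2.0]
width: 0.0385
finger_force: 30.0
```

Request:
carry_out --pt "0 0 0 0 0 0.1" --pt "0 0 0 0 0 0.2" --pt "0 0 0 0 0 0.3" --pt "0 0 0 0 0 0.4" --pt "0 0 0 0 0 0.5"

```text
time: 16.4
tool_pos: [0.4939, -0.1536, 0.0848]
ee_rot: [3.14, -0.001, -0.721]
wrist_force: [-3.5, -0.8, 3.5]
width: 0.0389
finger_force: 30.0
```

```bash
python3 m2.py; python3 -c "
from bench import *;o=get_obs();print(o['wrist_torque'],o['width'],o['finger_force'])"
```

```text
{'time': np.float64(16.4), 'tool_pos': array([ 0.4939, -0.1536,  0.0848]), 'ee_rot': array([ 3.1402e+00, -8.0000e-04, -7.2120e-01]), 'wrist_force': array([-3.5412, -0.8078,  3.5118]), 'joint_positions': array([-4.1010e-01,  8.5600e-02,  1.6542e+00, -1.6000e-03,  1.4015e+00,
        1.8822e+00])}
top boxtop 503 (array([ 0.4701, -0.1388]), array([0.0616, 0.0591]), 1.199) [0.0538 0.0568 0.0591]
top button 114 (array([ 0.4889, -0.1412]), array([0.0418, 0.0248]), 0.803) z 0.0958
scene boxtop 442 (array([ 0.4948, -0.1491]), array([0.0584, 0.1102]), 2.809) [0.0527 0.0565 0.0593]
scene button 34 (array([ 0.5137, -0.131 ]), array([0.0065, 0.0196]), 2.605) z 0.0911
16.4
[-0.19079829  0.57782016  0.050241  ] 0.03871837883416153 30.001560594218972
```

The head has turned about 0.9 relative to the box. I'll let go and rise.

Request:
carry_out --pt "0 0 0 0 0 0" --pt "0 0 0 0 0 0" --pt "0 0 0 0 0 0" --pt "0 0 0 0 0 0" --pt "0 0 0 0 0 0" --jaw 0.9

```text
time: 17.0
tool_pos: [0.4942, -0.1529, 0.0836]
ee_rot: [-3.142, 0.0, -0.717]
wrist_force: [0.8, -0.8, 0.1]
width: 0.0753
finger_force: 0.0
```

Request:
carry_out --pt "0 0 -0.01 0 0 0" --pt "0 0 -0.035 0 0 0" --pt "0 0 -0.07 0 0 0" --pt "0 0 -0.11 0 0 0" --pt "0 0 -0.145 0 0 0"

```text
time: 17.5
tool_pos: [0.4943, -0.153, 0.2317]
ee_rot: [-3.141, -0.002, -0.717]
wrist_force: [-0.3, -0.3, 0.6]
width: 0.0845
finger_force: 0.0
```

Request:
carry_out --pt "0 0 -0.02 0 0 0" --pt "0 0 -0.035 0 0 0" --pt "0 0 -0.045 0 0 0" --pt "0 0 -0.05 0 0 0" --pt "0 0 -0.05 0 0 0"

```text
time: 18.0
tool_pos: [0.4942, -0.153, 0.2786]
ee_rot: [3.141, 0.0, -0.717]
wrist_force: [0.0, -0.2, -1.0]
width: 0.0845
finger_force: 0.0
```

```bash
python3 m2.py
```

```text
{'time': np.float64(18.0), 'tool_pos': array([ 0.4942, -0.153 ,  0.2786]), 'ee_rot': array([ 3.1414e+00,  4.0000e-04, -7.1720e-01]), 'wrist_force': array([ 0.0347, -0.1718, -1.0082]), 'joint_positions': array([-4.0980e-01,  1.0200e-02,  1.3444e+00, -1.0000e-04,  1.7874e+00,
        1.8781e+00])}
top boxtop 725 (array([ 0.4922, -0.1518]), array([0.0541, 0.1102]), 2.759) [0.0537 0.0566 0.0591]
top button 241 (array([ 0.4918, -0.1473]), array([0.0379, 0.0371]), 1.401) z 0.1037
scene boxtop 499 (array([ 0.494 , -0.1505]), array([0.0617, 0.1102]), 2.787) [0.0529 0.0567 0.0593]
scene button 165 (array([ 0.494 , -0.1506]), array([0.0381, 0.0368]), 0.963) z 0.103
18.0
```

View pics/two18.0.png

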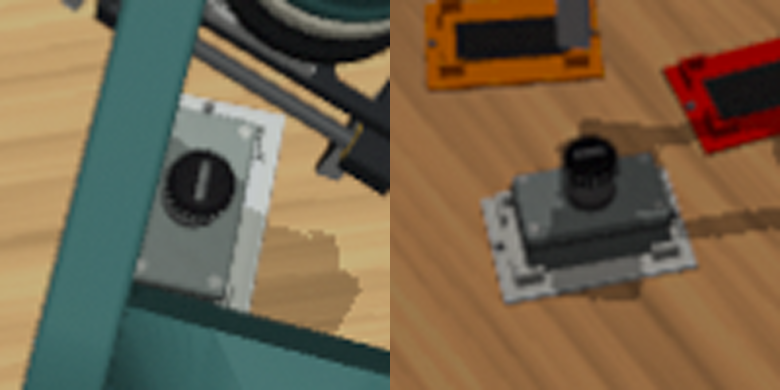

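The picture shows the station seated in the aluminium cradle, with the button up at about (590,160) on the right and (200,185) on the left. The gripper is well clear, so I'm handing in.

```bash
python3 -c "
from bench import *;print(close_job())"
```

```text
the job is handed in; nothing more can be done
None
```

The stop station is flat in the aluminium cradle; its button latched, turned free clockwise and sprang back up, and the job is handed in (about 18 s on the robot's clock, no verdict returned).

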